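Slide the top spot plate onto the reading stage

ROBOT

A 6-joint arm with a two-finger parallel gripper is mounted at the origin on the work surface. World frame = base frame: x ahead of the robot, y to its left, z up, the work surface at z = 0. Lengths are in m, angles in degrees, forces in N, time in s.
With the tool pointing down it reaches from about 0.3 to 0.775 m from the base axis. Payload 14.6 kg.
Tool frame: the origin (TCP) lies midway between the tips of the shut fingers; the grasp point (between the pads) lies 19 mm behind it; z points along the fingers, y is the line along which they close (so a half turn about z gives the same grasp; the last joint's range is limited). The gripper opens to 85 mm and grips with 20 to 120 N. Pads are 22 mm wide; open, the fingers measure 114 mm over their backs; the gripper's body (76 mm by 85 mm) begins 54 mm behind the grasp point. The pads swing forward as they close: fully open they stand 13 mm farther back than shut.
Start: joints at [-74.29, 17.183, 87.147, -0, 75.671, -3.816], TCP at [0.184, -0.518, 0.231] pointing down, gripper open.
Joint ranges: [-173.82, 173.82], [-45.26, 126.66], [13.44, 144.39], [-59.66, 239.66], [0, 175.72], [-146.38, 146.38]. Speed limits (degrees/s): [127.2, 127.2, 147.25, 180, 180, 180].

INTERFACE

Orientations are given as [roll, pitch, yaw] about the fixed x, y, z axes, in that order (R = Rz(yaw) Ry(pitch) Rx(roll)).
In Python, from plant import read_state, camera, camera_params, sign_off gives the robot as it stands.
- The arm moves only by the shell command python3 -m crank 'ROWS' [OPENING] [FORCE]. ROWS is text: rows parted by semicolons, each of 6 numbers parted by spaces: the shift along the tool's x, y, z in mm, then the turn, a rotation vector about the tool's x, y, z in units of 8 degrees (1.0 is 8 degrees). A call has 1 to 8 rows; each row is the pose to reach, as a shift and turn from the pose commanded when the call began, along the tool's axes at that moment; what a row does not reach only later rows make up. A row lasts 1/10 s, in which the tool goes at most 50 mm and 8.59 degrees, less where a joint would pass 70% of its speed; a pose out of reach is approached as far as the arm can. A call with a gripper value outside its range is refused whole. OPENING is the finger opening in mm, from 0 to 85.4, set as the call begins (- or left out, the last holds). The fingers move at their own pace and stop on an object; FORCE is the grip in N (left out, the last holds). Time passes only in rows, so rows that repeat a pose let the fingers close. It gives the time, the measured TCP pose, the force, the opening and the grip force at its end, in the units of the state.
- read_state(): the state, without advancing time (a new reading comes with each control period).
- camera(name): name is "side" or "top" or "wrist"; returns the picture (400x640x3 uint8, blue, green, red); there is no depth.
- camera_params(name): a dict with "fx", "fy", "cx", "cy" (pixels), "k1" (the pictures are not rectified: a ray, as slopes to the right and down, at radius r is drawn at 1 + k1 r^2 times it, then the intrinsics apply), "xyz" and "attitude" of the camera in the world. Camera axes: x right, y down, z forward; pixel columns grow to the right and rows downward; lengths in m; the calibration is good to about 2 mm. A picture is of the moment at which its call begins: read the wrist's pose just before it. camera_params takes no time and is no camera call; for the wrist camera it gives the pose at the moment of the call.
- sign_off(): hands the job in; it is judged then, once.
The state is a dict: "time_s": time; "joint_pos": joint angles; "qd": joint speeds; "tau": joint torques, N m; "tool_pos": TCP position; "orientation": TCP orientation; "ft_force": force on the tool from outside, world axes, zero at the start; "wrist_torque": the same for the moment, N m; "gripper_width": finger opening in m; "gripper_force": force on a finger pad.
Only numpy, scipy, OpenCV 4.12 (cv2) and the standard library are available. Lean on these libraries where they do the work, as an engineer would, in place of code of your own. Each camera call takes 0.05 s, during which the arm holds its last target. There are 200 camera calls.

TASK

Slide the top porcelain spot plate sideways off its stack of three and onto the flat rectangular reading stage beside it (not the stirrer with the round plate), and leave it lying there, centred and lined up with the stage. It must stay level and be slid across at its own height, not lifted up, and the two plates below must stay stacked where they are.

Things in the scene. Friction and masses are not known exactly. Their poses are not given: they have to be found in the camera images.
- plate_top_center (a point): centre of the top one of three equal white porcelain spot plates (rectangular slabs 60 mm along own x, 110 mm along own y, 16 mm thick, 12 shallow wells on top, 0.17 to 0.3 kg) lying one on another on the bench. The point is half-way up the plate: 8 mm below its top, 8 mm above its underside. At the start its underside is 32 mm and its top 48 mm above the bench; the long sides (60 mm apart) are free to grasp. x, y level, z up
- plate_mid_center (a point): centre of the middle spot plate, same size and axes, half-way up it (24 mm above the bench)
- plate_low_center (a point): centre of the bottom spot plate, same size and axes, half-way up it (8 mm above the bench)
- stage_top (a point): centre of the top face of the reading stage, a fixed grey box with a plain flat white top, 100 mm along own x, 140 mm along own y, 30 mm high, so 2 mm lower than the underside of the top plate. Its x and y run nearly like those of the plates; it stands past one short end (own +y or -y side) of the stack, about 10 to 35 mm from it. A fixed magnetic stirrer with a round steel plate, also 30 mm high, stands past the other end
Not all that is in view belongs to the job. What is shaped like the part that bears plate_top_center but pink or yellow is not meant.

How it is judged (in metres and radians):
At the end, for the whole second after the job is handed in: The top plate lies flat on the reading stage, its centre within 18 mm of the stage's centre along each stage axis and its long side within 0.2 rad (11 degrees) of the stage's; the middle and bottom plates are each within 15 mm of where they started (x of plate_top_center in the frame of stage_top between -0.018 and 0.018 m and y of plate_top_center in the frame of stage_top between -0.018 and 0.018 m and z of plate_top_center in the frame of stage_top between 0.004 and 0.012 m and angle between the y axis of plate_top_center and the y axis of stage_top, either way round below 0.2 rad and angle between plate_top_center's own z axis and vertical below 0.08 rad and distance of each of plate_mid_center, plate_low_center from where it was at the start of the episode below 0.015 m); the robot touches nothing.
It fails at once if the top plate is lifted: its centre rises more than 12 mm above its starting height (over 52 mm above the bench) (height (world z) of plate_top_center above 0.052 m).
It fails at once if the top plate tips by more than 0.26 rad (15 degrees) (angle between plate_top_center's own z axis and vertical above 0.26 rad).
It fails at once if the middle plate is shoved more than 20 mm from its place (distance of plate_mid_center from where it was at the start of the episode above 0.02 m).
It fails at once if the bottom plate is shoved more than 20 mm from its place (distance of plate_low_center from where it was at the start of the episode above 0.02 m).
It also fails if it takes over 29 s, if anything falls off the work surface, if the arm or the gripper's body presses on something with over 40 N, if the wrist force passes 120 N, or if a joint passes its speed limit or range.

## Working session

There is one attempt and no reset: what is moved stays moved. The work goes in short steps, Python scripts to look and compute and a shell command to move; the robot and the scene stay as the last step left them, time stands still between calls to the robot, and variables do not carry over. Pictures are saved under pics/ and viewed, at most 10 in all, crops included, and the job is handed in when it is done.

```bash
mkdir -p pics; python3 - <<'E'
from plant import *
import cv2
for n in ("top","side"):
    cv2.imwrite(f"pics/{n}0.png",camera(n)); print(n,camera_params(n))
print(read_state())
E
```

```text
top {'fx': 489.3650834437576, 'fy': 489.3650834437576, 'cx': 321.0195162891925, 'cy': 195.77629002204733, 'k1': -0.012021189230834601, 'xyz': array([ 0.52911609, -0.07178849,  1.20042263]), 'attitude': array([-175.90149091,    0.19713774,  -90.56971822])}
side {'fx': 424.641748150995, 'fy': 424.641748150995, 'cx': 318.4129335050268, 'cy': 199.09447089457922, 'k1': -0.03870317573436647, 'xyz': array([ 0.27015487, -0.66816141,  0.55117122]), 'attitude': array([-126.04307163,    1.21353889,  -30.45626354])}
{'time_s': 0.1, 'joint_pos': array([-7.42885220e+01,  1.72113155e+01,  8.71760325e+01,  1.98394429e-03,
        7.56719713e+01, -3.81740968e+00]), 'qd': array([-0.044744  , -0.19797215, -0.10330921, -0.03263953,  0.04709515,
       -0.03423648]), 'tau': array([ 3.93564929e-03, -5.44375384e+01, -3.62368727e+01,  3.49471509e-05,
        2.99398765e-03, -1.63338979e-05]), 'tool_pos': array([ 0.18378919, -0.51815965,  0.23079413]), 'orientation': array([-1.79940940e+02, -5.86676049e-03,  1.95283927e+01]), 'ft_force': array([ 0.22815233, -0.6058137 , -0.01635679]), 'wrist_torque': array([0.04486242, 0.01313347, 0.02620212]), 'gripper_force': 0.0, 'gripper_width': 0.08565754801510012}
```

View pics/top0.png

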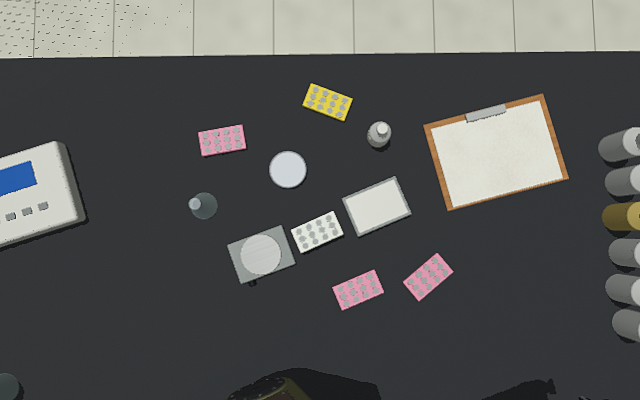

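View pics/side0.png

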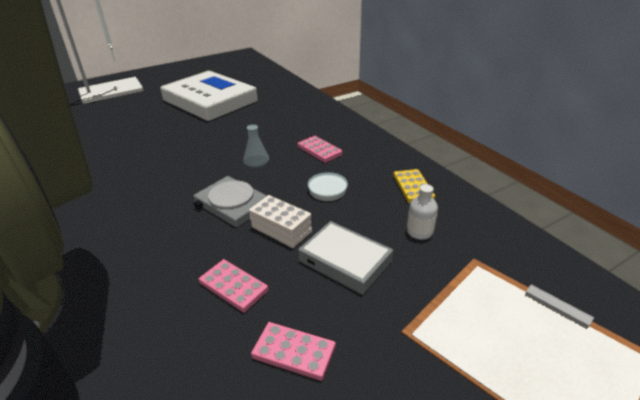

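Top view: the stack of white spot plates is at (318,232), with the stirrer (round plate) at (261,254) and the rectangular white-topped stage at (377,206). The other candidates are pink plates at (222,140), (358,290) and (428,277), and a yellow one at (327,102). They are the wrong colour and lie singly. The clipboard at (495,150) isn't the stage. I'll confirm in a crop and measure.

```bash
cat > h.py <<'E'
import numpy as np, cv2
from scipy.spatial.transform import Rotation as R
from plant import *
def ray2plane(p,uv,z):
    uv=np.atleast_2d(np.asarray(uv,float))
    d=np.c_[(uv[:,0]-p['cx'])/p['fx'],(uv[:,1]-p['cy'])/p['fy']]
    s=d.copy()
    for _ in range(8): s=d/(1+p['k1']*(s**2).sum(1,keepdims=True))
    w=R.from_euler('xyz',p['attitude'],degrees=True).apply(np.c_[s,np.ones(len(s))])
    return p['xyz']+w*((z-p['xyz'][2])/w[:,2])[:,None]
def rect(img,p,seed,z,thr,close=9):
    """white blob at the seed -> rectangle on plane z: centre, sizes, angle of long side in deg"""
    hsv=cv2.cvtColor(img,cv2.COLOR_BGR2HSV)
    m=((hsv[...,2]>thr)&(hsv[...,1]<60)).astype(np.uint8)
    if close: m=cv2.morphologyEx(m,cv2.MORPH_CLOSE,np.ones((close,close)))
    c=[c for c in cv2.findContours(m,0,cv2.CHAIN_APPROX_NONE)[0] if cv2.pointPolygonTest(c,seed,False)>=0][0]
    P=ray2plane(p,c[:,0],z)[:,:2]
    (x,y),(a,b),_=r=cv2.minAreaRect((P*1000).astype(np.float32))
    B=cv2.boxPoints(r); e=[B[1]-B[0],B[2]-B[1]]; l=max(e,key=np.linalg.norm)
    return np.array([x,y]),sorted((a,b)),np.degrees(np.arctan2(l[1],l[0]))%180,c
E
python3 - <<'E'
from h import *
i=cv2.imread('pics/top0.png'); p=camera_params('top')
for t in (130,160,190,210):
    for s,z in (((318,232),.048),((377,206),.03)):
        try: print(t,s,*rect(i,p,s,z,t,5)[:3])
        except Exception as e: print(t,s,e)
cv2.imwrite('pics/c0.png',cv2.resize(i[160:300,220:420],None,fx=4,fy=4,interpolation=cv2.INTER_CUBIC))
E
```

```text
130 (318, 232) [527.53460693 -57.64184189] [60.76091003417969, 110.91698455810547] 113.64786
130 (377, 206) [ 588.26538086 -200.80792236] [98.62374877929688, 140.0048065185547] 112.63736
160 (318, 232) [527.97937012 -57.63082504] [59.937156677246094, 110.29753112792969] 113.64789
160 (377, 206) [ 587.88671875 -200.80235291] [95.83447265625, 135.8597412109375] 112.22036
190 (318, 232) [527.83929443 -57.4301033 ] [58.74563980102539, 109.81748962402344] 113.64775
190 (377, 206) [ 587.90789795 -200.70071411] [86.8048095703125, 126.60945129394531] 112.414795
210 (318, 232) [527.91546631 -57.49189758] [58.08657455444336, 107.6364974975586] 113.57418
210 (377, 206) [ 587.88739014 -200.2432251 ] [84.61534118652344, 123.86200714111328] 112.411575
```

View pics/c0.png

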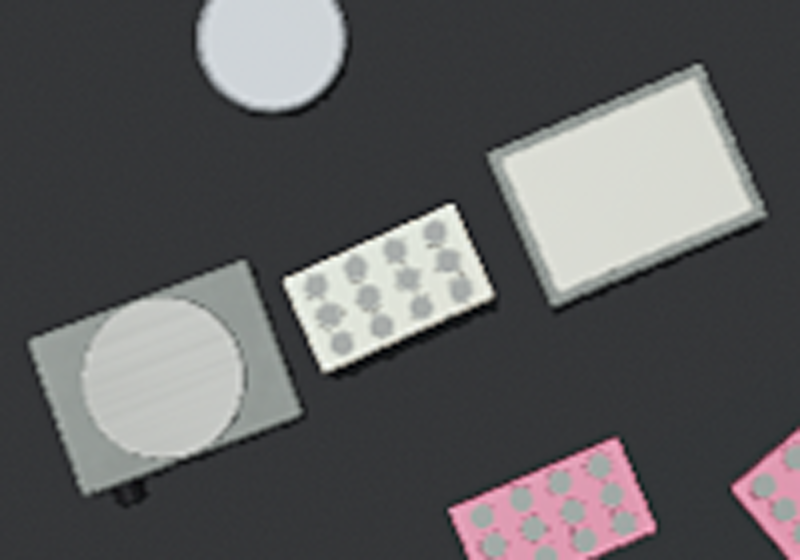

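The crop confirms it: white spot plates in the middle, the plain white rectangular stage to their right, and the round-plate stirrer to their left. Next I move above the stack.

```bash
cat >> h.py <<'E'
def go(xyz_mm,yaw):
    s=read_state(); T=R.from_euler('xyz',s['orientation'],degrees=True)
    d=T.inv().apply(np.array(xyz_mm)/1000-s['tool_pos'])*1000
    r=(T.inv()*R.from_euler('xyz',[180,0,yaw],degrees=True)).as_rotvec(degrees=True)/8
    print('t',round(s['time_s'],2),'shift',d.round(1),'turn',r.round(2))
E
python3 -m crank '478 -319 0 0 0 -11.76;478 -319 0 0 0 -11.76;478 -319 0 0 0 -11.76;478 -319 0 0 0 -11.76;478 -319 0 0 0 -11.76;478 -319 0 0 0 -11.76;478 -319 0 0 0 -11.76;478 -319 0 0 0 -11.76' 85
python3 -c "
from h import *; go([528,-57.5,150],113.6)"
```

```text
time_s: 0.9
tool_pos: [0.4239, -0.196, 0.2313]
orientation: [-180.0, 0.0, 88.6]
ft_force: [0.6, -0.8, 0.3]
gripper_width: 0.0851
gripper_force: 0.0
t 0.9 shift [140.9 100.7  81.3] turn [-0.    0.   -3.12]
```

```bash
python3 -m crank '141 101 81 0 0 -3.12;141 101 81 0 0 -3.12;141 101 81 0 0 -3.12;141 101 81 0 0 -3.12;141 101 81 0 0 -3.12;141 101 81 0 0 -3.12;141 101 81 0 0 -3.12'
python3 -c "
from h import *; go([528,-57.5,150],113.6)
p=camera_params('wrist'); i=camera('wrist'); cv2.imwrite('pics/w0.png',i); print(p)"
```

```text
time_s: 1.6
tool_pos: [0.5281, -0.0607, 0.1507]
orientation: [180.0, 0.0, 113.2]
ft_force: [0.6, 0.1, 0.2]
gripper_width: 0.085
gripper_force: 0.0
t 1.6 shift [3.  1.1 0.7] turn [ 0.    0.   -0.05]
{'fx': 302.0906168557162, 'fy': 302.0906168557162, 'cx': 317.8295743200526, 'cy': 200.66505845215957, 'k1': -0.039095195496961006, 'xyz': array([0.50116184, 0.00351699, 0.29225073]), 'attitude': array([ 1.64208341e+02, -3.21465789e-02,  2.31935582e+01])}
```

View pics/w0.png

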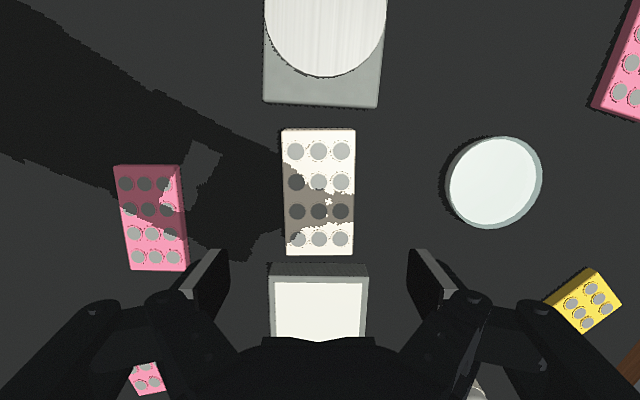

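The wrist view shows the plate at u 282–356, v 129–255, between the fingers. I'll cross-check its pose from those edges.

```bash
python3 - <<'E'
from h import *
p=camera_params('wrist'); i=cv2.imread('pics/w0.png')
g=cv2.cvtColor(i,cv2.COLOR_BGR2GRAY); m=(g>85).astype(np.uint8); m[:115]=0; m[260:]=0; m[:,:265]=0; m[:,375:]=0
m=cv2.morphologyEx(m,cv2.MORPH_OPEN,np.ones((3,3)))
c=max(cv2.findContours(m,0,1)[0],key=cv2.contourArea)
print(cv2.boundingRect(c))
P=ray2plane(p,c[:,0],.048)[:,:2]*1000
print(cv2.minAreaRect(P.astype(np.float32)))
go([528,-57.5,80],113.6)
E
```

```text
(281, 128, 75, 128)
((527.2826538085938, -55.50007629394531), (59.6026725769043, 110.04505157470703), 23.661542892456055)
t 1.65 shift [ 3.2  1.2 70.9] turn [ 0.    0.   -0.05]
```

```bash
python3 -m crank '2.5 1 50 0 0 -0.05;2.5 1 80 0 0 -0.05;2.5 1 100 0 0 -0.05;2.5 1 112 0 0 -0.05;2.5 1 112 0 0 -0.05;2.5 1 112 0 0 -0.05;2.5 1 112 0 0 -0.05'
python3 -c "
from h import *; go([527.6,-56.8,31],113.6)
cv2.imwrite('pics/s1.png',cv2.resize(camera('side')[150:290,190:410],None,fx=3.5,fy=3.5,interpolation=cv2.INTER_CUBIC))"
```

```text
time_s: 2.35
tool_pos: [0.529, -0.0576, 0.0397]
orientation: [179.9, 0.1, 113.6]
ft_force: [-0.4, 0.6, 0.5]
gripper_width: 0.0847
gripper_force: 0.0
t 2.35 shift [ 1.3 -1.   8.7] turn [0.01 0.01 0.  ]
```

View pics/s1.png

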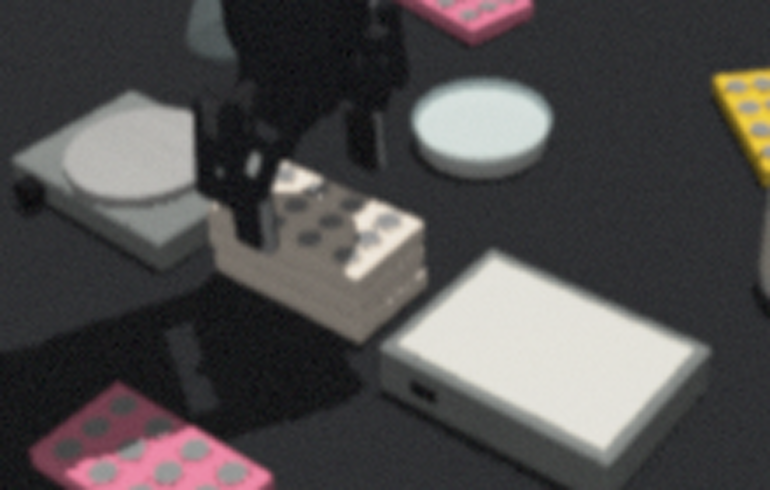

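The fingers straddle the stack, with the near fingertip at about crop (262,249). I'll check its height by ray before going lower.

```bash
python3 - <<'E'
from h import *
p=camera_params('side')
n=np.array([.916,.400])
for uv in ((190+240/3.5,150+243/3.5),(190+262/3.5,150+250/3.5),(190+273/3.5,150+247/3.5)):
  for z in (.035,.04,.045,.05,.055,.06):
    q=ray2plane(p,uv,z)[0,:2]*1000-[529,-57.6]
    print(np.round(uv),z,'across',(q@n).round(1),'along',(q@[.4,-.916]).round(1))
E
```

```text
[259. 219.] 0.035 across -33.9 along -26.3
[259. 219.] 0.04 across -38.3 along -21.7
[259. 219.] 0.045 across -42.6 along -17.0
[259. 219.] 0.05 across -46.9 along -12.3
[259. 219.] 0.055 across -51.3 along -7.7
[259. 219.] 0.06 across -55.6 along -3.0
[265. 221.] 0.035 across -31.6 along -12.0
[265. 221.] 0.04 across -36.0 along -7.5
[265. 221.] 0.045 across -40.3 along -3.0
[265. 221.] 0.05 across -44.7 along 1.5
[265. 221.] 0.055 across -49.0 along 6.1
[265. 221.] 0.06 across -53.4 along 10.6
[268. 221.] 0.035 across -26.1 along -8.8
[268. 221.] 0.04 across -30.6 along -4.3
[268. 221.] 0.045 across -35.0 along 0.2
[268. 221.] 0.05 across -39.4 along 4.7
[268. 221.] 0.055 across -43.8 along 9.2
[268. 221.] 0.06 across -48.2 along 13.7
```

The tip is at about 53 mm, as expected. I'll lower 9 mm and close gently.

```bash
python3 -m crank '1 -1 5 0 0 0;1 -1 9 0 0 0;1 -1 9 0 0 0' 85
python3 -m crank '0 0 0 0 0 0;0 0 0 0 0 0;0 0 0 0 0 0;0 0 0 0 0 0;0 0 0 0 0 0;0 0 0 0 0 0;0 0 0 0 0 0;0 0 0 0 0 0' 55 30
python3 -c "
from h import *; go([527.6,-56.8,31],113.6)
cv2.imwrite('pics/s2.png',cv2.resize(camera('side')[170:260,220:340],None,fx=6,fy=6,interpolation=cv2.INTER_CUBIC))"
```

```text
time_s: 2.7
tool_pos: [0.5266, -0.0567, 0.0287]
orientation: [-180.0, -0.0, 113.6]
ft_force: [-0.2, -1.0, -0.2]
gripper_width: 0.0851
gripper_force: 0.0
time_s: 3.5
tool_pos: [0.5271, -0.0568, 0.0295]
orientation: [180.0, 0.0, 113.6]
ft_force: [-0.9, -0.1, 4.6]
gripper_width: 0.0592
gripper_force: 33.6
t 3.5 shift [-0.2  0.4 -1.5] turn [0.   0.   0.01]
```

View pics/s2.png

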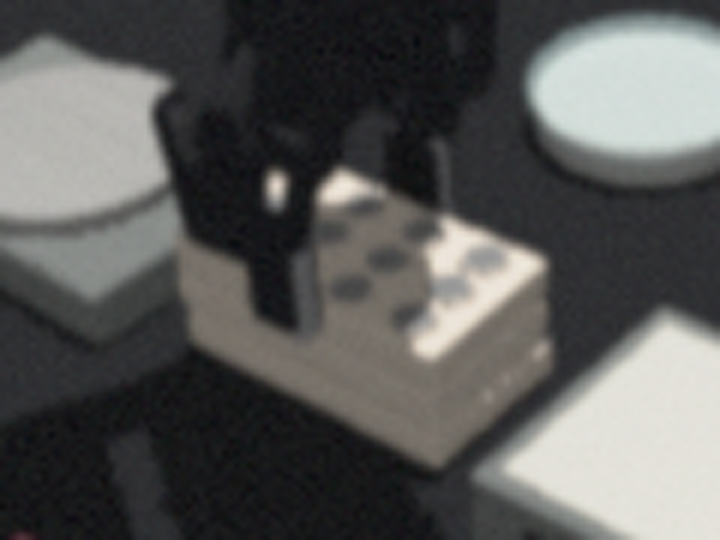

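The grip is on the top plate only: the tip is about 14 mm below its top edge, at 59 mm opening. I relieve the load by about 1.5 mm and slide toward the stage along tool −x.

```bash
python3 -m crank '0 0 -1 0 0 0;0 0 -1.5 0 0 0;-10 0 -1.5 0 0 0;-25 0 -1.5 0 0 0;-40 -1 -1.5 0 0 0;-55 -1 -1.5 0 0 0.1;-70 -1 -1.5 0 0 0.15;-70 -1 -1.5 0 0 0.15'
python3 -c "
from h import *; s=read_state(); print(s['ft_force'],s['gripper_width'])
cv2.imwrite('pics/s3.png',cv2.resize(camera('side')[150:300,200:400],None,fx=4,fy=4,interpolation=cv2.INTER_CUBIC)); go([587.3,-200,31],112.4)"
```

```text
time_s: 4.35
tool_pos: [0.5548, -0.1234, 0.0307]
orientation: [180.0, 0.0, 112.3]
ft_force: [0.0, 1.6, -3.7]
gripper_width: 0.059
gripper_force: 33.0
[ 3.53521876e-03  1.59444631e+00 -3.71547343e+00] 0.0590227831808189
t 4.4 shift [-84.3   1.   -0.4] turn [-0.   -0.   -0.01]
```

View pics/s3.png

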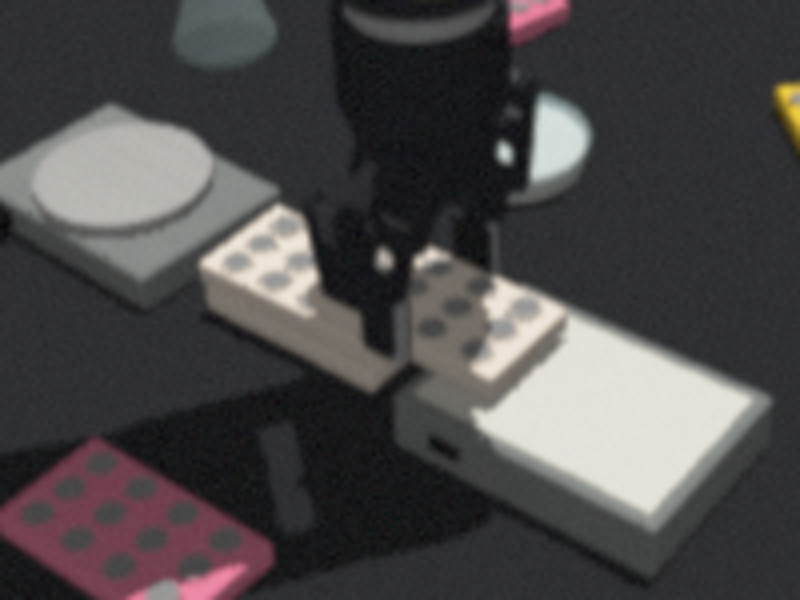

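The top plate is now bridging onto the stage, level and firmly gripped, and the two lower plates are still in place. I continue.

```bash
python3 -m crank '-12 0 0 0 0 0;-28 0 0 0 0 0;-44 0.5 0 0 0 0;-60 1 0 0 0 0;-74 1 0 0 0 0;-84 1 0 0 0 0;-84 1 0 0 0 0;-84 1 0 0 0 0'
python3 -c "
from h import *; go([587.3,-200,31],112.4)"
```

```text
time_s: 5.2
tool_pos: [0.5869, -0.1984, 0.0306]
orientation: [-180.0, -0.0, 112.4]
ft_force: [0.1, 0.3, -3.5]
gripper_width: 0.0593
gripper_force: 33.0
t 5.2 shift [-1.6 -0.3 -0.4] turn [-0. -0.  0.]
```

```bash
python3 -m crank '-1.5 0 1 0 0 0;-1.5 0 2 0 0 0;-1.5 0 2.5 0 0 0;-1.5 0 2.5 0 0 0;-1.5 0 2.5 0 0 0'
python3 -m crank '0 0 0 0 0 0;0 0 0 0 0 0;0 0 0 0 0 0;0 0 0 0 0 0;0 0 0 0 0 0;0 0 0 0 0 0;0 0 0 0 0 0;0 0 0 0 0 0' 85
```

```text
time_s: 5.7
tool_pos: [0.5877, -0.1998, 0.0283]
orientation: [180.0, -0.0, 112.4]
ft_force: [0.3, -0.2, -2.6]
gripper_width: 0.0593
gripper_force: 33.0
time_s: 6.5
tool_pos: [0.5877, -0.1999, 0.0283]
orientation: [180.0, -0.0, 112.4]
ft_force: [0.2, 0.7, 0.1]
gripper_width: 0.0851
gripper_force: 0.0
```

```bash
python3 -m crank '0 0 -15 0 0 0;0 0 -50 0 0 0;0 0 -100 0 0 0;0 0 -150 0 0 0;30 -70 -180 0 0 0;60 -140 -180 0 0 0;80 -190 -180 0 0 0;80 -190 -180 0 0 0'
python3 - <<'E'
from h import *
i=camera('top'); p=camera_params('top')
for s,z in (((377,206),.046),((318,232),.032)):
    for t in (130,160,185):
        try: print(s,t,*rect(i,p,s,z,t,5)[:3])
        except Exception as e: print(e)
cv2.imwrite('pics/t4.png',cv2.resize(i[150:310,220:440],None,fx=3.6,fy=3.6,interpolation=cv2.INTER_CUBIC))
E
```

```text
time_s: 7.3
tool_pos: [0.3897, -0.1982, 0.2088]
orientation: [179.9, 0.1, 112.5]
ft_force: [-0.3, -0.5, 1.0]
gripper_width: 0.0851
gripper_force: 0.0
(377, 206) 130 [ 587.59332275 -198.84161377] [97.47962951660156, 138.17189025878906] 112.50723
(377, 206) 160 [ 587.41589355 -198.72827148] [95.44890594482422, 134.21409606933594] 112.54686
(377, 206) 185 [ 587.08514404 -198.58729553] [86.067138671875, 126.20512390136719] 112.30681
(318, 232) 130 [527.3840332  -57.50530243] [60.8545036315918, 111.85977172851562] 112.974396
(318, 232) 160 [527.7088623  -57.60452271] [60.254539489746094, 111.33956146240234] 113.447586
(318, 232) 185 [527.8258667  -57.12761307] [59.17182159423828, 110.21656799316406] 113.308586
```

View pics/t4.png

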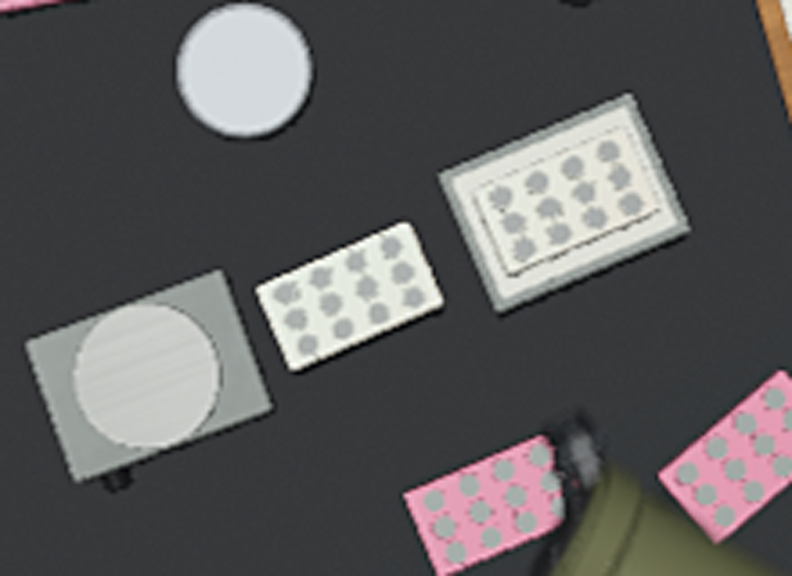

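The plate lies flat and aligned on the stage: plate centre about (568,201) in the crop, stage centre about (566,202). The remaining stack is unmoved to within 1 mm, and the arm is clear. I'll hand it in.

```bash
python3 -c "
from plant import *; print(sign_off())"
```

```text
the job is handed in; nothing more can be done
None
```

The top plate was slid onto the reading stage, with about 1.5 mm of lift to ease the load, and lies centred to about 1 mm and aligned; the two lower plates moved less than 1 mm, and the job was handed in at about 7.4 s, with no verdict shown.

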